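Put the hair stick away, shut the cover over the pins, hold up the mirror lid

TASK

Take the dark hair stick out of the chrome toothbrush stand and stand it fully home in the empty middle socket of the aluminium hair pin box. Then take the lid knob and gently lower the two nested lids together until they are fully shut, and raise the outer (mirror) lid alone to about 65 degrees, leaving the inner cover shut over the pins. Finish while still holding the mirror lid up by its knob, and leave the other things where they are.

Things in the scene. Friction and masses are not known exactly. Their poses are not given: they have to be found in the camera images.
- hair_stick_mid (a point): dark wooden hair stick, 44 mm long, upright, 16 g: shaft 6 mm thick, 26 mm long, tip tapered over 5 mm; then a collar 14 mm wide, 3 mm thick; then a round head 12 mm wide, 15 mm tall, to grip. Point on its axis 22 mm above the tip, 4 mm below the collar's underside; z up the stick. Starts hanging by its collar in an outer slot of the stand (gum_brush is in the other, 70 mm off)
- brush_stand: chrome toothbrush stand, fixed: base 64 x 130 mm, two posts, top plate 44 (x) x 124 (y) x 5 mm, its upper face 90 mm above the counter, with three slots 25 mm long (along x) and 10 mm wide at y = -35, 0 and +35 mm. Origin: centre of its underside
- pin_box: aluminium hair pin box, fixed, 130 (x) x 180 (y) x 58 mm high, 3 mm walls, front face towards -x (the robot). In its front half a wooden socket block 36 (x) x 172 (y) mm, upper face 36 mm above the counter, 22 mm below the rim. Origin: centre of its underside
- socket (a point): centre of the mouth of the empty middle socket in the wooden block's upper face, 25 mm in front (-x) of the box's centre, 36 mm above the counter. Hole 10 mm wide, 1 mm chamfer, 29 mm deep. The hair stick is home when its collar rests on the block: its half-way point is then 4 mm below this point. Axes as the box
- box_hinge (a point): middle of the hinge line both lids turn on, along the box's y axis, at the box's far (+x) top edge, 60 mm above the counter; x, y, z as the box
- cover (a joint): inner lid: a clear pane in a white frame, 122 x 172 x 4 mm, 100 g, nested in the mirror lid. Angle (rad) about the hinge line: 0 fully shut, 1.36 to 1.54 (nearly upright) at the start. Its hinge is stiff (0.25 N m of friction): it stays where it is left at any angle, also under the mirror lid's weight
- mirror_lid (a joint): outer lid: aluminium cap 137 x 187 mm with 14 mm skirt, mirror inside, 180 g. Angle (rad) between it and the inner cover: 0 nested on it, as at the start, at most 1.5; so its angle above shut is cover + mirror_lid. Turns freely, falls back onto the cover if let go. Lowering it pushes the nested cover down with it; raising it leaves the cover where it is
- lid_knob (a point): centre of the 16 mm ball knob on the mirror lid's outside, 18 mm off its face, 17 mm from its free edge, mid-width. From box_hinge, box axes, lid at angle A above shut: x = -118 cos A + 26 sin A, z = 118 sin A + 26 cos A (mm). With lids up it points to +x; it can be pinched from above at any A, a finger either side along y, the ball turning between the pads as the lid swings
- stick_a_mid (a point): dark wooden hair stick like hair_stick, 44 mm long, standing in the left-hand (+y) socket of the block as seen from the robot (55 mm from the middle one); point half-way up it, 22 mm above its tip. Leave it standing
- stick_b_mid (a point): dark wooden hair stick like hair_stick, 44 mm long, standing in the right-hand (-y) socket of the block as seen from the robot (55 mm from the middle one); point half-way up it, 22 mm above its tip. Leave it standing
- gum_brush_mid (a point): white interdental gum brush, 77 mm long, slim 7 mm handle above a 14 mm collar, hanging in the other outer slot of the stand; point half-way along it. Leave it
- mug: red ceramic mug, 80 mm wide, 95 mm high, with two toothbrushes rising to 185 mm; origin centre of its underside. Leave it
- trimmer_case: black plastic trimmer case 160 x 62 x 42 mm lying in front of the toothbrush stand; origin centre of its underside. Leave it
- pebble_dish: low glass dish of pebbles, 92 mm wide, 22 mm high; origin centre of its underside. Leave it
- soap_pump: white ceramic soap pump, 66 mm wide, 170 mm high; origin centre of its underside. Leave it
- cotton_jar: glass jar with a metal cap, 72 mm wide, 90 mm high; origin centre of its underside. Leave it
There are look-alikes about, which are no part of the job. Leave any blue look-alike of the pin_box alone.

How it is judged:
On the way, in this order (a step that is already met when the one before it is completed fails the run):
1. the hair stick stands home in the middle socket and is let go, the lids still up (horizontal distance between hair_stick_mid and socket below 0.005 m and z of hair_stick_mid in the frame of socket between -0.007 and -0.001 m and angle between hair_stick_mid's own z axis and vertical below 0.12 rad and contact force between the fingers and hair_stick below 0.1 N and value of joint cover above 0.5 rad), for 0.2 s.
2. both lids, nested, are lowered fully shut (value of joint cover below 0.04 rad and value of joint mirror_lid below 0.05 rad), for 0.1 s.
At the end, for the whole second after the job is handed in: Hair stick in the middle socket, collar on the block (3 mm in height, 5 mm sideways, 7 degrees of upright); inner cover fully shut (under 0.04 rad); mirror lid held still, the fingers at its knob (over 2 N), 0.96 to 1.31 rad (55 to 75 degrees) above the cover (horizontal distance between hair_stick_mid and socket below 0.005 m and z of hair_stick_mid in the frame of socket between -0.007 and -0.001 m and angle between hair_stick_mid's own z axis and vertical below 0.12 rad and value of joint cover below 0.04 rad and value of joint mirror_lid between 0.96 and 1.31 rad and velocity of joint mirror_lid between -0.1 and 0.1 rad/s and contact force between the fingers and mirror_lid above 2 N and distance between the grasp point and lid_knob below 0.035 m); the arm keeps its last pose, push and grip.
It fails at once if the mirror lid parts from the inner cover while the cover is not shut, or the cover comes up with it (value of joint mirror_lid above 0.2 rad and value of joint cover above 0.06 rad).
It fails at once if the lids are slammed shut (faster than 2.5 rad/s) (velocity of joint cover below -2.5 rad/s).
It fails at once if a hair stick already in the box is shifted more than 12 mm (distance of any of stick_a_mid, stick_b_mid from where it was at the start of the episode above 0.012 m).
It fails at once if another thing on the counter or in the stand is shifted more than 30 mm (distance of any of gum_brush_mid, mug, trimmer_case, pebble_dish, soap_pump, cotton_jar from where it was at the start of the episode above 0.03 m).
It also fails if it takes over 59 s, if anything falls off the work surface, if the arm or the gripper's body presses on something with over 40 N, if the wrist force passes 120 N, or if a joint passes its speed limit or range.

ROBOT

A 7-joint arm with a two-finger parallel gripper is mounted at the origin on the work surface. World frame = base frame: x ahead of the robot, y to its left, z up, the work surface at z = 0. Lengths are in m, angles in rad, forces in N, time in s.
With the tool pointing down it reaches from about 0.375 to 0.925 m from the base axis. Payload 3.1 kg.
Tool frame: the origin (TCP) lies on the centre line of the jaws, within the pads' length; the fingertips stand 22 mm ahead of it and the grasp point (between the pads) lies 3 mm ahead of it; z points along the fingers, y is the line along which they close (so a half turn about z gives the same grasp; the last joint's range is limited). The gripper opens to 85 mm and grips with 20 to 120 N. Pads are 22 mm wide; open, the fingers measure 114 mm over their backs; the gripper's body (76 mm by 85 mm) begins 54 mm behind the grasp point. The pads swing forward as they close: fully open they stand 13 mm farther back than shut.
Start: joints at [-1.328, 0.383, 0.044, 1.598, -0.018, 1.161, -0.05], TCP at [0.217, 0.613, 0.253] pointing down, gripper open.
Joint ranges: [-2.61, 2.61], [-0.41, 2.15], [-1.48, 1.57], [0, 2.5], [-1.57, 4.71], [0.05, 1.97], [-2.85, 2.85]. Speed limits (rad/s): [2.79, 2.79, 3.14, 3.14, 3.14, 3.14, 3.14].

INTERFACE

Orientations are given as a unit quaternion [w, x, y, z].
In Python, from rig import robot gives the robot as it stands.
- The arm moves only by the shell command python3 -m creep 'ROWS' [FORCE]. ROWS is JSON, a list of rows, each a list of 3 entries, a list of its own where there are three numbers: the gripper's target within -1 to 1 (shut at 1, half-way at 0, fully open at -1), then the shift along the tool's x, y, z in mm, then the turn, a rotation vector about the tool's x, y, z in rad. A call has 1 to 8 rows; each row shifts and turns the commanded pose from where the row before left it, along the tool's axes as they then stand; what a row does not reach is not made up. A row lasts 1/8 s, in which the tool goes at most 62.5 mm and 10.7 degrees, less where a joint would pass 70% of its speed; a pose out of reach is approached as far as the arm can. A call is refused whole if a number of a shift passes 62.5 or a number of a turn 0.188, either way. A call with a gripper value outside its range is refused whole. The fingers move at their own pace and stop on an object; FORCE is the grip in N (left out, the last holds). Time passes only in rows, so rows that do not move let the fingers close. It gives the time, the measured TCP pose, the force, the opening and the grip force at its end, in the units of the state.
- robot.sense(): the state, without advancing time (a new reading comes with each control period).
- robot.snapshot(name): name is "scene" or "top" or "wrist"; returns a dict with "pixels" (420x560x3 uint8, blue, green, red), "K" (3x3 intrinsics, pixels), "rvec" (rotation vector, rad) and "tvec" (3), from world to camera coordinates, as OpenCV has them. Camera axes: x right, y down, z forward; pixel columns grow to the right and rows downward; lengths in m; the calibration is good to about 2 mm. A picture is of the moment at which its call begins. There is no depth.
- robot.close_job(): hands the job in; it is judged then, once.
The state is a dict: "time_s": time; "qpos": joint angles; "qvel": joint speeds; "tau": joint torques, N m; "eef_pos": TCP position; "eef_rot": TCP orientation; "contact_force": force on the tool from outside, world axes, zero at the start; "ft_torque": the same for the moment, N m; "opening": finger opening in m; "grasp_force": force on a finger pad.
Only numpy, scipy, OpenCV 4.12 (cv2) and the standard library are available. Lean on these libraries where they do the work, as an engineer would, in place of code of your own. Each camera call takes 0.05 s, during which the arm holds its last target. There are 200 camera calls.

## Working session

There is one attempt and no reset: what is moved stays moved. The work goes in short steps, Python scripts to look and compute and a shell command to move; the robot and the scene stay as the last step left them, time stands still between calls to the robot, and variables do not carry over. Pictures are saved under pics/ and viewed, at most 13 in all, crops included, and the job is handed in when it is done.

```bash
mkdir -p pics; ls; cat > h.py <<'E'
import cv2,numpy as np
from rig import robot
def snap(n,f):
    s=robot.snapshot(n); cv2.imwrite('pics/'+f+'.png',s['pixels']); np.savez('pics/'+f+'.npz',**{k:np.array(s[k]) for k in s}); return s
def ray(s,uv):
    R=cv2.Rodrigues(np.array(s['rvec'],float))[0];t=np.array(s['tvec'],float).ravel()
    d=R.T@np.linalg.inv(np.array(s['K']))@np.array([uv[0],uv[1],1.]); return -R.T@t,d/np.linalg.norm(d)
def onz(s,uv,z):
    c,d=ray(s,uv); return c+d*(z-c[2])/d[2]
def proj(s,p):
    return cv2.projectPoints(np.array(p,float).reshape(-1,3),np.array(s['rvec'],float),np.array(s['tvec'],float),np.array(s['K'],float),None)[0].reshape(-1,2)
def tri(*su):
    A=np.zeros((3,3));b=np.zeros(3)
    for s,uv in su:
        c,d=ray(s,uv);M=np.eye(3)-np.outer(d,d);A+=M;b+=M@c
    return np.linalg.solve(A,b)
def load(f): return dict(np.load('pics/'+f+'.npz'))
E
python3 - <<'E'
from h import *
a=snap('scene','s0');b=snap('top','t0')
print(robot.sense())
for s in(a,b):print(ray(s,(280,210)))
E
```

```text
pics
{'time_s': 0.1, 'qpos': array([-1.32778534,  0.38376373,  0.0438554 ,  1.59943477, -0.01792672,
        1.16119182, -0.04991261]), 'qvel': array([ 0.00058827, -0.00270934, -0.00020276, -0.00194382, -0.00049241,
        0.0003228 , -0.0003001 ]), 'tau': array([ 2.52569334e-03, -4.34725642e+01,  1.02918115e+00, -2.50455970e+01,
        1.08803983e-02,  5.40902591e-03,  7.88338269e-06]), 'eef_pos': array([0.21699621, 0.61185168, 0.25199795]), 'eef_rot': array([-1.49939287e-04,  1.69562709e-01,  9.85518666e-01, -1.19309017e-03]), 'contact_force': array([-0.00051373,  0.22718318,  0.21057041]), 'ft_torque': array([ 0.07987246, -0.01908959, -0.00762565]), 'grasp_force': 0.0, 'opening': 0.08545648319998865}
(array([1.10064898, 0.21126299, 1.01901377]), array([-0.50415599, -0.18695859, -0.84313298]))
(array([0.34107765, 0.03375997, 0.9858655 ]), array([ 0.22507466, -0.02516684, -0.97401644]))
```

View pics/s0.png

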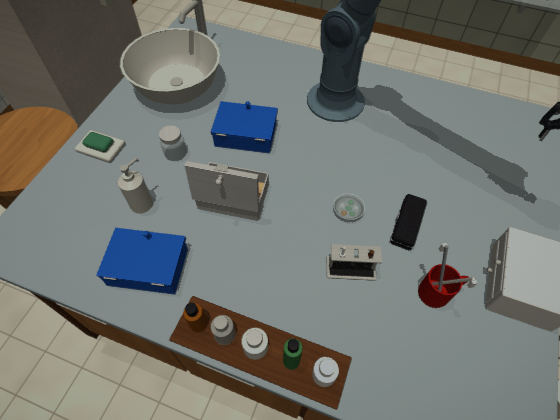

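View pics/t0.png

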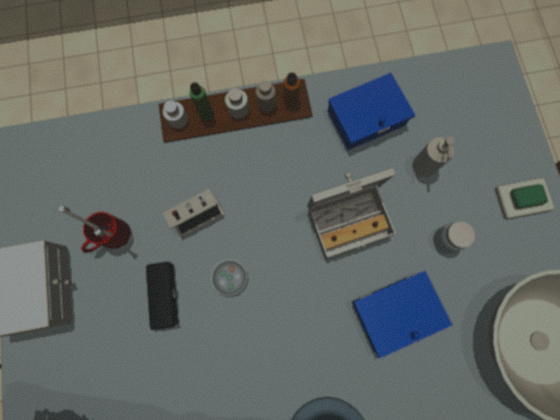

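The scene view has the open aluminium box at about (230,188) and the stand at (355,260). In the top view they are at about (350,215) and (193,212). I'll enlarge both from the top view and work out rough positions.

```bash
python3 - <<'E'
from h import *
a,b=load('s0'),load('t0')
c1=cv2.resize(b['pixels'][180:245,155:235],(400,325),interpolation=cv2.INTER_CUBIC)
c2=cv2.resize(b['pixels'][160:265,300:405],(400,400),interpolation=cv2.INTER_CUBIC)
c3=cv2.resize(a['pixels'][235:285,320:390],(400,286),interpolation=cv2.INTER_CUBIC)
c4=cv2.resize(a['pixels'][150:220,180:275],(400,295),interpolation=cv2.INTER_CUBIC)
im=np.zeros((600,800,3),np.uint8)
im[:300,:400]=c1[:300];im[300:586,:400]=c3;im[:300,400:]=cv2.resize(c2,(400,400))[100:];im[300:595,400:]=c4
cv2.imwrite('pics/z0.png',im)
E
```

```text
(no output)
```

View pics/z0.png

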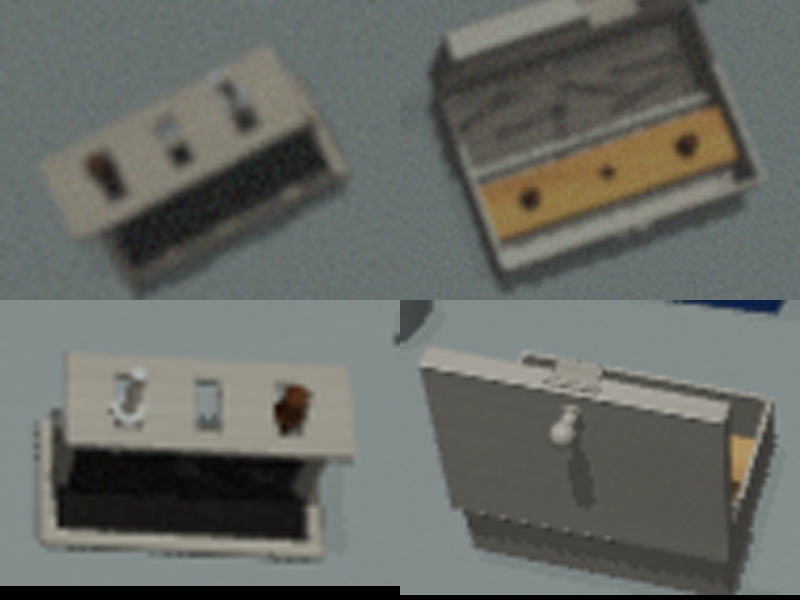

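The stick is the brown one: top (175,212), scene (371,253). The empty socket is at top (354,231), between sticks at (334,238) and (375,224). The knob is at scene (219,181).

```bash
python3 - <<'E'
from h import *
a,b=load('s0'),load('t0')
print('stick tri',tri((a,(371.3,253.4)),(b,(175,212.4))),'onz',onz(b,(175,212.4),.1005),onz(a,(371.3,253.4),.1005))
br=onz(b,(201.5,200),.1);print('brush',br, 'mid slot',onz(b,(190.5,211),.09))
so=onz(b,(354.3,231.4),.036);A=onz(b,(334.1,238.2),.05);B=onz(b,(375.3,224.3),.05)
print('socket',so,'A',A,'B',B,'mean',(A+B)/2,'len',np.linalg.norm(A-B))
d=(A-B);yaw=np.arctan2(-d[0],d[1]);print('box yaw',yaw)
print('knob tri',tri((a,(219.2,180.9)),(b,(349,176))))
# stand edge
p=onz(b,(163,213),.09);q=onz(b,(208,190.5),.09);d=p-q;print('stand yaw',np.arctan2(-d[0],d[1]),np.linalg.norm(d))
q=robot.sense()['eef_rot'];from scipy.spatial.transform import Rotation as R
print(R.from_quat(q,scalar_first=True).as_matrix())
print('mug',onz(b,(107,229),.05))
E
```

```text
stick tri [0.58650861 0.25965765 0.09820881] onz [0.58616395 0.25744497 0.1005    ] [0.58725591 0.26110927 0.1005    ]
brush [0.60481127 0.19128979 0.1       ] mid slot [0.58558401 0.22292191 0.09      ]
socket [ 0.47152429 -0.16462493  0.036     ] A [ 0.46219121 -0.10887969  0.05      ] B [ 0.47743738 -0.21703197  0.05      ] mean [ 0.4698143  -0.16295583  0.05      ] len 0.10922161760533662
box yaw 0.14004660526784182
knob tri [ 0.574232   -0.14850704  0.1799431 ]
stand yaw 0.3012806424302985 0.11993477409567851
[[-9.42496931e-01  3.34214071e-01 -7.00143135e-04]
 [ 3.34214787e-01  9.42494129e-01 -2.30077705e-03]
 [-1.09071270e-04 -2.40247350e-03 -9.99997108e-01]]
mug [0.58940139 0.44235261 0.05      ]
```

```bash
python3 -m creep '[[-1,[-45,-20,2],[0,0,0]],[-1,[-45,-20,2],[0,0,0]],[-1,[-45,-20,2],[0,0,0]],[-0.2,[-45,-20,2],[0,0,0]],[0,[-45,-20,2],[0,0,0]],[0,[-45,-20,2],[0,0,0]],[0,[-45,-20,2],[0,0,0]],[0,[-45,-20,2],[0,0,0]]]' 30
python3 -m creep '[[0,[0,0,10],[0,0,-0.161]],[0,[0,0,10],[0,0,-0.16]],[0,[0,0,10],[0,0,-0.16]],[0,[0,0,0],[0,0,0]]]'
cat >> h.py <<'E'
from scipy.spatial.transform import Rotation as Ro
def togo(p,yaw):
    st=robot.sense();M=Ro.from_quat(st['eef_rot'],scalar_first=True)
    Yd=np.array([-np.sin(yaw),np.cos(yaw),0]);Zd=np.array([0,0,-1.]);G=Ro.from_matrix(np.c_[np.cross(Yd,Zd),Yd,Zd])
    print('t',st['time_s'],'tcp',st['eef_pos'].round(4),'shift mm',(1e3*M.inv().apply(np.array(p)-st['eef_pos'])).round(1),'turn',(M.inv()*G).as_rotvec().round(4),'F',st['contact_force'].round(1),'open',round(st['opening'],4),'grip',round(st['grasp_force'],1))
E
python3 - <<'E'
from h import *
togo((.5867,.2595,.117),.14);snap('wrist','w1')
E
```

```text
time_s: 1.1
eef_pos: [0.5037, 0.3401, 0.2367]
eef_rot: [-0.0, 0.169, 0.986, -0.0]
contact_force: [-0.1, 1.0, -1.7]
opening: 0.043
grasp_force: 0.0
time_s: 1.6
eef_pos: [0.5021, 0.3408, 0.2057]
eef_rot: [-0.001, -0.069, 0.998, -0.001]
contact_force: [-0.3, -0.5, 0.3]
opening: 0.0426
grasp_force: 0.0
t 1.6 tcp [0.5021 0.3408 0.2057] shift mm [-72.9 -92.   88.6] turn [-0.0015 -0.0031 -0.0017] F [-0.3 -0.5  0.3] open 0.0426 grip 0.0
```

View pics/w1.png

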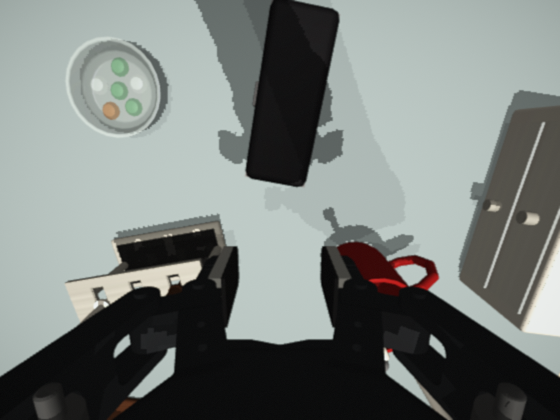

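The wrist view shows the stand at left, with its near slot at about (175,280), and the fingertips at about (225,260) and (335,260). Next I'll move above the stick.

```bash
python3 -m creep '[[0,[-18,-23,5],[0,0,0]],[0,[-18,-23,10],[0,0,0]],[0,[-18,-23,10],[0,0,0]],[0,[-19,-23,10],[0,0,0]],[0,[0,0,10],[0,0,0]],[0,[0,0,0],[0,0,0]]]'
python3 - <<'E'
from h import *
togo((.5867,.2595,.117),.14);s=snap('wrist','w2')
print(proj(s,(.5867,.2595,.108)),proj(s,(.5867,.2595,.09)))
im=s['pixels'][170:370,160:400];cv2.imwrite('pics/w2c.png',cv2.resize(im,(720,600),interpolation=cv2.INTER_CUBIC))
E
```

```text
time_s: 2.4
eef_pos: [0.5868, 0.2614, 0.1613]
eef_rot: [-0.001, -0.07, 0.998, 0.0]
contact_force: [0.2, 0.9, 0.0]
opening: 0.0429
grasp_force: 0.0
t 2.4 tcp [0.5868 0.2614 0.1613] shift mm [ 0.2 -1.9 44.3] turn [ 0.0002 -0.0026 -0.    ] F [0.2 0.9 0. ] open 0.0429 grip 0.0
[[275.90541072 240.05943638]] [[276.18160129 230.72537664]]
```

View pics/w2c.png

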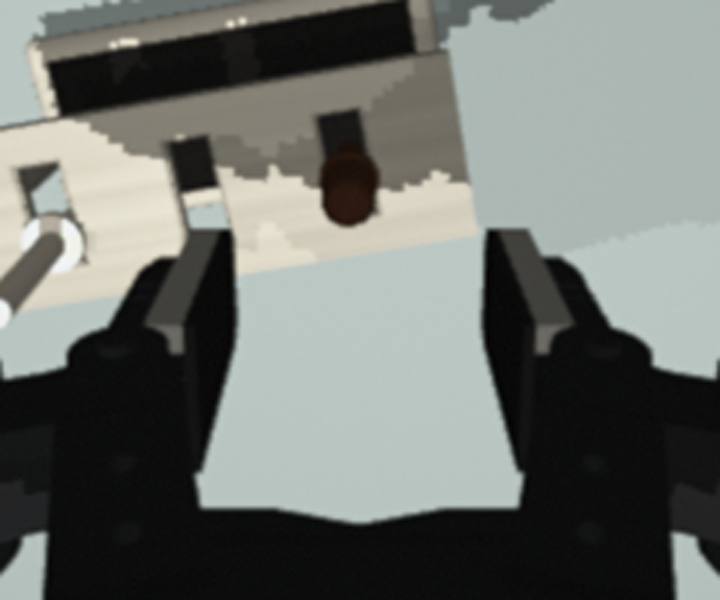

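The dark head is at full-frame pixel (276,233), between the open pads.

```bash
python3 - <<'E'
from h import *
s=load('w2');p=onz(s,(276.3,233.3),.1);print(p)
togo((p[0],p[1],.117),.14)
E
```

```text
[0.58502893 0.25944177 0.1       ]
t 2.45 tcp [0.5868 0.2623 0.1619] shift mm [ 2.1 -2.6 44.9] turn [ 0.0009 -0.0017  0.0015] F [ 0.  -0.2 -0.7] open 0.0427 grip 0.0
```

```bash
python3 -m creep '[[0,[1,-2.5,15],[0,0,0]],[0,[0,0,15],[0,0,0]],[0,[0,0,14],[0,0,0]],[0.8,[0,0,0],[0,0,0]],[0.9,[0,0,0],[0,0,0]],[0.9,[0,0,0],[0,0,0]],[0.9,[0,0,0],[0,0,0]]]' 30
python3 - <<'E'
from h import *
togo((.585,.2595,.117),.14)
E
```

```text
time_s: 3.32
eef_pos: [0.588, 0.2582, 0.1189]
eef_rot: [0.001, -0.07, 0.998, 0.0]
contact_force: [-0.0, -0.4, -0.1]
opening: 0.01
grasp_force: 29.2
t 3.325 tcp [0.588  0.2582 0.1189] shift mm [2.8 1.8 1.9] turn [0.0004 0.0011 0.0001] F [-0.  -0.4 -0.1] open 0.01 grip 29.2
```

```bash
python3 -m creep '[[0.9,[0,0,-5],[0,0,0]],[0.9,[0,0,-10],[0,0,0]],[0.9,[0,0,-20],[0,0,0]],[0.9,[0,0,-25],[0,0,0]],[0.9,[0,0,-30],[0,0,0]],[0.9,[0,0,0],[0,0,0]]]'
python3 - <<'E'
from h import *
togo((.4707,-.164,.12),.14);s=snap('wrist','w3')
c=s['pixels'][130:330,160:400]
cv2.imwrite('pics/w3c.png',cv2.resize(c,(720,600),interpolation=cv2.INTER_CUBIC))
togo((.4707,-.164,.12),.14)
E
```

```text
time_s: 4.08
eef_pos: [0.5904, 0.2591, 0.2135]
eef_rot: [0.004, -0.07, 0.998, 0.002]
contact_force: [-0.1, -1.0, 0.1]
opening: 0.0103
grasp_force: 29.2
t 4.075 tcp [0.5904 0.2591 0.2135] shift mm [ 178.3 -402.6   90.7] turn [0.0032 0.0086 0.    ] F [-0.1 -1.   0.1] open 0.0103 grip 29.2
t 4.125 tcp [0.589  0.2586 0.2112] shift mm [ 176.6 -402.1   89.6] turn [0.0018 0.0047 0.0001] F [-0.6  0.2 -0.3] open 0.0104 grip 29.2
```

View pics/w3c.png

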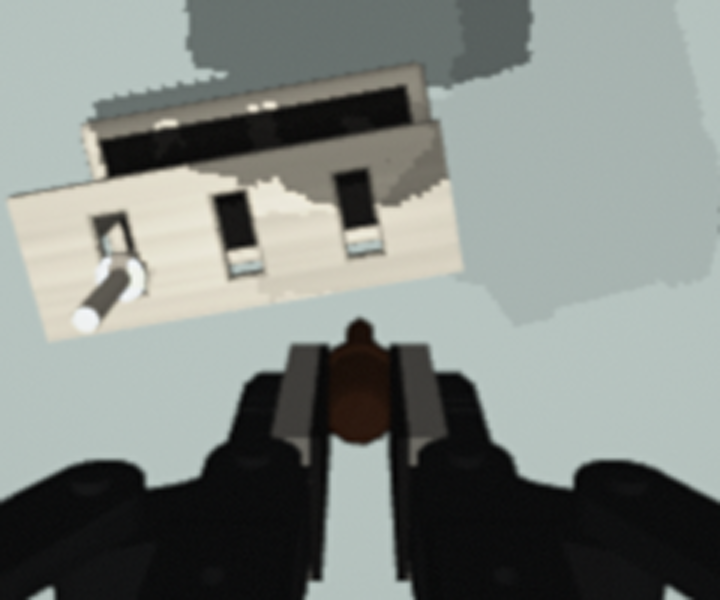

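The stick is held upright between the pads, tip at full-frame (280,239). I'll carry it to the box, keeping clear of the lids.

```bash
python3 -m creep '[[0.9,[25,-25,0],[0,0,0]],[0.9,[40,-45,0],[0,0,0]],[0.9,[40,-45,0],[0,0,0]],[0.9,[40,-45,0],[0,0,0]],[0.9,[30,-50,0],[0,0,0]],[0.9,[2,-50,0],[0,0,0]],[0.9,[0,-50,10],[0,0,0]],[0.9,[0,-50,10],[0,0,0]]]' 40
python3 -m creep '[[0.9,[0,-30,10],[0,0,0]],[0.9,[0,-12,10],[0,0,0]],[0.9,[0,0,10],[0,0,0]],[0.9,[0,0,0],[0,0,0]],[0.9,[0,0,0],[0,0,0]]]'
python3 - <<'E'
from h import *
s=snap('wrist','w4')
togo((.4707,-.164,.12),.14)
c=s['pixels'][130:330,160:400]
cv2.imwrite('pics/w4c.png',cv2.resize(c,(720,600),interpolation=cv2.INTER_CUBIC))
E
```

```text
time_s: 5.12
eef_pos: [0.462, -0.1245, 0.1877]
eef_rot: [-0.0, -0.07, 0.998, 0.0]
contact_force: [0.4, 1.1, -0.0]
opening: 0.0098
grasp_force: 39.7
time_s: 5.75
eef_pos: [0.4685, -0.1636, 0.1582]
eef_rot: [-0.0, -0.071, 0.997, 0.0]
contact_force: [-0.1, 0.3, 0.1]
opening: 0.0099
grasp_force: 39.7
t 5.8 tcp [ 0.4688 -0.1638  0.1585] shift mm [-1.8 -0.5 38.5] turn [0.0003 0.0004 0.002 ] F [-0.4  0.8 -0.7] open 0.01 grip 39.7
```

View pics/w4c.png

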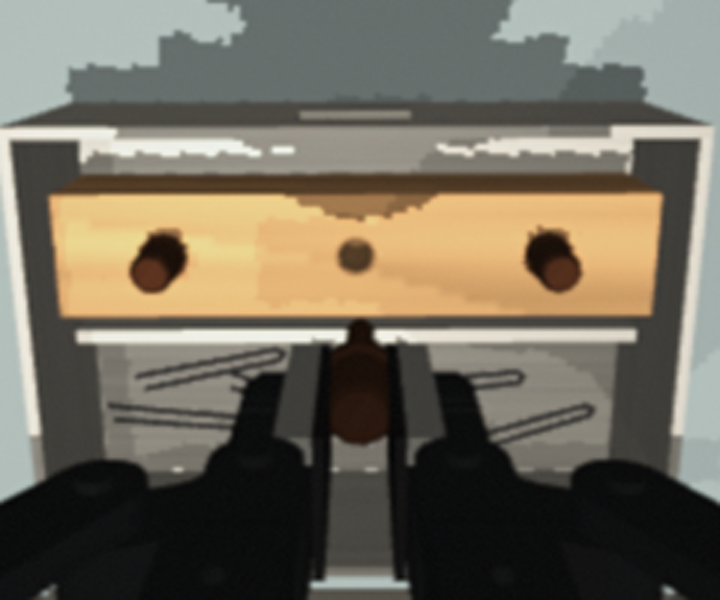

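The hole is at full-frame (278,215), the held tip at (280,238), and the box is square to the image.

```bash
python3 - <<'E'
from h import *
s=load('w4');c=onz(s,(278.3,215),.036);print('hole',c)
zt=.158-.054
for v in (237.5,238.5,240):print('tip',onz(s,(280,v),zt))
st=robot.sense();M=Ro.from_quat(st['eef_rot'],scalar_first=True)
hl=onz(s,(278.3,215),.036)
for v in (237.5,238.5,240):print('tool-axes hole-tip mm',1e3*M.inv().apply(hl-onz(s,(280,v),zt)))
print('head top etc px for stick on tcp axis', [proj(s,st['eef_pos']+M.apply([0,0,d])).round(1) for d in(.010,.025,.028,.054)])
print('hole px half width mm',np.linalg.norm(onz(s,(285,215),.036)-onz(s,(278.3,215),.036)))
E
```

```text
hole [ 0.47182962 -0.16369313  0.036     ]
tip [ 0.46689404 -0.16315976  0.104     ]
tip [ 0.4675571  -0.16306332  0.104     ]
tip [ 0.46855403 -0.16291831  0.104     ]
tool-axes hole-tip mm [-4.78149827 -1.24821958 68.00164422]
tool-axes hole-tip mm [-4.11146979 -1.24986141 68.00135861]
tool-axes hole-tip mm [-3.10404492 -1.25233    68.00092917]
head top etc px for stick on tcp axis [array([[278.4, 273.1]]), array([[278.5, 260. ]]), array([[278.5, 257.7]]), array([[278.6, 240.5]])]
hole px half width mm 0.005744615832773624
```

```bash
python3 -m creep '[[0.9,[-2,-1,10],[0,0,0]],[0.9,[-1.8,0,15],[0,0,0]],[0.9,[0,0,15],[0,0,0]],[0.9,[0,0,12],[0,0,0]],[0.9,[0,0,8],[0,0,0]],[0.9,[0,0,0],[0,0,0]],[0.9,[0,0,0],[0,0,0]]]'
python3 - <<'E'
from h import *
s=snap('wrist','w5')
togo((.4718,-.1637,.064),.14)
c=s['pixels'][130:330,160:400]
cv2.imwrite('pics/w5c.png',cv2.resize(c,(720,600),interpolation=cv2.INTER_CUBIC))
E
```

```text
time_s: 6.68
eef_pos: [0.4728, -0.1655, 0.0986]
eef_rot: [0.0, -0.07, 0.998, -0.0]
contact_force: [-0.4, -0.0, 0.0]
opening: 0.0099
grasp_force: 39.7
t 6.725 tcp [ 0.4729 -0.1655  0.0987] shift mm [ 0.9  1.9 34.7] turn [-0.0004  0.0011  0.0002] F [ 0.6 -0.5 -0.4] open 0.0097 grip 39.7
```

View pics/w5c.png

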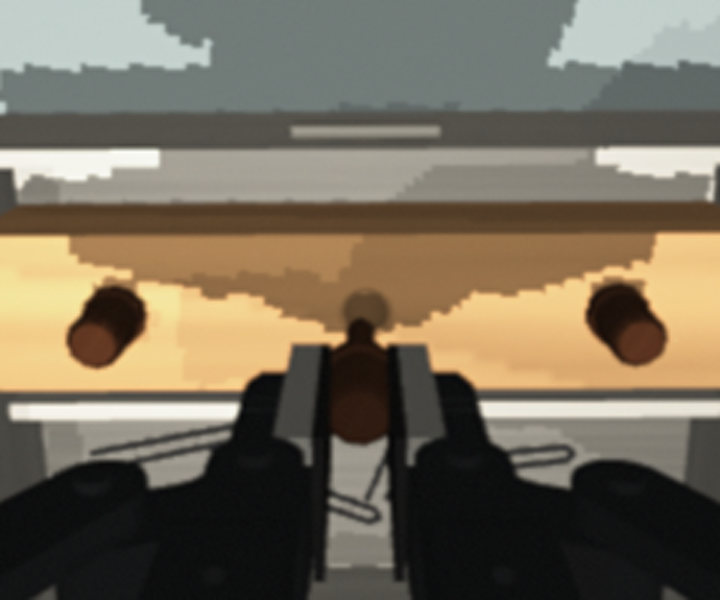

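The hole is at (282,233) and the tip just behind it at (280,238).

```bash
python3 - <<'E'
from h import *
s=load('w5');st=robot.sense();M=Ro.from_quat(st['eef_rot'],scalar_first=True)
for v in(237.8,239,240):print(1e3*M.inv().apply(onz(s,(282,233.3),.036)-onz(s,(280,v),.0445)))
E
```

```text
[-0.0246767   1.33843224  8.4995372 ]
[0.77948929 1.33662593 8.49869074]
[1.45103029 1.33511752 8.49798388]
```

```bash
python3 -m creep '[[0.9,[0.5,1.3,0],[0,0,0]],[0.9,[0,0,5],[0,0,0]],[0.9,[0,0,6],[0,0,0]],[0.9,[0,0,6],[0,0,0]]]'
python3 - <<'E'
from h import *
togo((.4718,-.1637,.064),.14)
E
```

```text
time_s: 7.22
eef_pos: [0.4716, -0.1639, 0.0807]
eef_rot: [-0.0, -0.07, 0.998, 0.0]
contact_force: [-0.1, -0.2, 0.2]
opening: 0.0099
grasp_force: 39.7
t 7.225 tcp [ 0.4716 -0.1639  0.0807] shift mm [-0.3  0.2 16.7] turn [ 0.0001 -0.0004  0.0003] F [-0.1 -0.2  0.2] open 0.0099 grip 39.7
```

```bash
python3 -m creep '[[0.9,[0,0,5],[0,0,0]],[0.9,[0,0,5],[0,0,0]],[0.9,[0,0,3],[0,0,0]],[0.9,[0,0,1],[0,0,0]],[0.9,[0,0,1],[0,0,0]],[0.9,[0,0,0],[0,0,0]]]'
python3 -m creep '[[0.9,[0,0,1],[0,0,0]],[0.9,[0,0,0],[0,0,0]]]'
```

```text
time_s: 7.98
eef_pos: [0.4718, -0.164, 0.0663]
eef_rot: [0.0, -0.07, 0.998, -0.0]
contact_force: [-0.6, -0.3, 0.5]
opening: 0.0095
grasp_force: 39.7
time_s: 8.22
eef_pos: [0.4717, -0.164, 0.0653]
eef_rot: [-0.0, -0.07, 0.998, 0.0]
contact_force: [0.3, 0.1, -0.5]
opening: 0.0094
grasp_force: 39.7
```

```bash
python3 -m creep '[[0.9,[0,0,1],[0,0,0]],[0.9,[0,0,0],[0,0,0]]]'
python3 -m creep '[[0.6,[0,0,0],[0,0,0]],[0.4,[0,0,0],[0,0,0]],[0.3,[0,0,0],[0,0,0]],[0.2,[0,0,0],[0,0,0]],[0.2,[0,0,-6],[0,0,0]],[0.2,[0,0,-12],[0,0,0]],[0.2,[0,0,-20],[0,0,0]],[0.2,[0,0,0],[0,0,0]]]'
python3 - <<'E'
from h import *
s=snap('wrist','w6')
togo((.4718,-.1637,.064),.14)
c=s['pixels'][130:330,160:400]
cv2.imwrite('pics/w6c.png',cv2.resize(c,(720,600),interpolation=cv2.INTER_CUBIC))
E
```

```text
time_s: 8.48
eef_pos: [0.4717, -0.164, 0.0642]
eef_rot: [-0.0, -0.07, 0.998, -0.0]
contact_force: [0.1, -0.1, -0.2]
opening: 0.0096
grasp_force: 39.7
time_s: 9.48
eef_pos: [0.4736, -0.1646, 0.1044]
eef_rot: [0.002, -0.07, 0.998, -0.001]
contact_force: [-0.6, -0.5, -0.4]
opening: 0.0343
grasp_force: 0.0
t 9.525 tcp [ 0.4727 -0.1642  0.1034] shift mm [ 1.   0.7 39.4] turn [-0.0006  0.0028  0.0003] F [-0.6  0.2 -0.6] open 0.0341 grip 0.0
```

View pics/w6c.png

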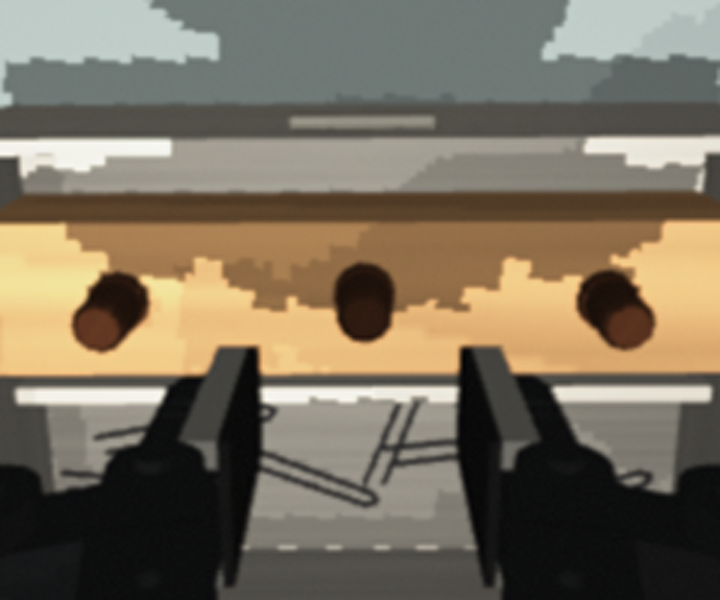

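The stick is home, level with its neighbours: collar at full-frame (281,220), body reaching to (281,242). Next I'll go up and over the lid towards the knob.

```bash
python3 -m creep '[[0.1,[0,0,-30],[0,0,0]],[0,[0,0,-45],[0,0,0]],[0,[0,0,-45],[0,0,0]],[0,[0,0,-35],[0,0,0]],[0,[-25,0,0],[0,0,0]],[0,[-30,0,0],[0,0,0]],[0,[-30,0,0],[0,0,0]],[0,[-16,0,0],[0,0,0]]]'
python3 -m creep '[[0,[0,0,0],[0,0,0]],[0,[0,0,0],[0,0,0]]]'
python3 - <<'E'
from h import *
s=snap('wrist','w7')
H=np.array([.5604,-.1514,.06]);bx=np.array([.990,.1396,0])
for A in(1.38,1.46,1.52):
    k=H+bx*(-.118*np.cos(A)+.026*np.sin(A))+np.array([0,0,.118*np.sin(A)+.026*np.cos(A)]);print(A,k.round(4),proj(s,k).round(1))
togo((.573,-.1496,.192),.14)
c=s['pixels'][130:330,160:400]
cv2.imwrite('pics/w7c.png',cv2.resize(c,(720,600),interpolation=cv2.INTER_CUBIC))
E
```

```text
time_s: 10.52
eef_pos: [0.5726, -0.149, 0.2563]
eef_rot: [-0.001, -0.071, 0.997, 0.0]
contact_force: [-0.7, -0.2, -0.4]
opening: 0.0428
grasp_force: 0.0
time_s: 10.78
eef_pos: [0.5704, -0.1506, 0.2568]
eef_rot: [-0.001, -0.069, 0.998, 0.0]
contact_force: [-0.1, -0.2, 0.1]
opening: 0.0425
grasp_force: 0.0
1.38 [ 0.5635 -0.151   0.1808] [[279.8 219.5]]
1.46 [ 0.5731 -0.1496  0.1802] [[279.8 232.3]]
1.52 [ 0.5802 -0.1486  0.1792] [[279.7 241.3]]
t 10.825 tcp [ 0.5704 -0.1507  0.257 ] shift mm [-2.8  0.7 65. ] turn [ 0.0003 -0.0013 -0.0012] F [0.1 0.2 0.4] open 0.0425 grip 0.0
```

View pics/w7c.png

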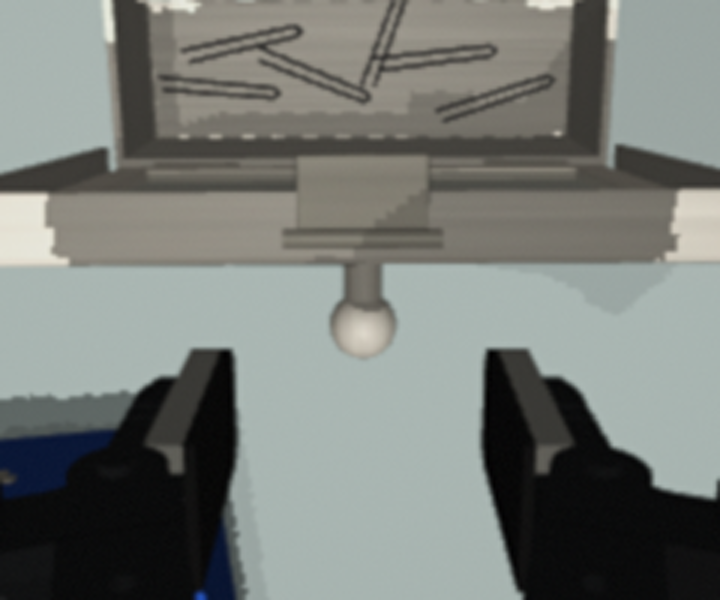

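The knob is at full-frame (281,238), which gives A of about 1.50. I'll descend over it and pinch.

```bash
python3 -m creep '[[0,[-7.5,1.2,10],[0,0,0]],[0,[0,0,15],[0,0,0]],[0,[0,0,20],[0,0,0]],[0,[0,0,20],[0,0,0]],[0.5,[0,0,0],[0,0,0]],[0.8,[0,0,0],[0,0,0]],[0.8,[0,0,0],[0,0,0]],[0.8,[0,0,0],[0,0,0]]]' 25
python3 - <<'E'
from h import *
togo((.578,-.1489,.192),.14)
E
```

```text
time_s: 11.82
eef_pos: [0.578, -0.1485, 0.1913]
eef_rot: [-0.001, -0.07, 0.998, -0.0]
contact_force: [-0.2, -4.2, -10.3]
opening: 0.0139
grasp_force: 24.4
t 11.825 tcp [ 0.578  -0.1485  0.1913] shift mm [ 0.1 -0.4 -0.7] turn [-0.0008 -0.0018 -0.0005] F [ -0.2  -4.2 -10.3] open 0.0139 grip 24.4
```

Pinched: 13.9 mm opening, 24 N. Now the arc increments for closing.

```bash
python3 - <<'E'
from h import *
P=lambda A:np.array([118*np.cos(A)-26*np.sin(A),-118*np.sin(A)-26*np.cos(A)])
As=np.r_[1.5,np.arange(1.44,-.01,-.08)]
for a,b in zip(As,As[1:]):print(round(b,2),(P(b)-P(a)).round(1))
E
```

```text
1.44 [ 7.2 -0.8]
1.36 [ 9.7 -0.4]
1.28 [9.7 0.3]
1.2 [9.6 1.1]
1.12 [9.5 1.9]
1.04 [9.3 2.6]
0.96 [9.1 3.3]
0.88 [8.8 4.1]
0.8 [8.4 4.8]
0.72 [8.  5.4]
0.64 [7.6 6. ]
0.56 [7.  6.6]
0.48 [6.5 7.2]
0.4 [5.9 7.7]
0.32 [5.3 8.1]
0.24 [4.6 8.5]
0.16 [3.9 8.8]
0.08 [3.2 9.1]
-0.0 [2.5 9.3]
```

```bash
python3 -m creep '[[0.8,[7.2,0,-0.8],[0,0,0]],[0.8,[9.7,0,-0.4],[0,0,0]],[0.8,[9.7,0,0.3],[0,0,0]],[0.8,[9.6,0,1.1],[0,0,0]],[0.8,[0,0,0],[0,0,0]]]'
python3 - <<'E'
from h import *
H=np.array([.5604,-.1514,.06]);bx=np.array([.990,.1396,0]);A=1.2
togo(H+bx*(-.118*np.cos(A)+.026*np.sin(A))+np.array([0,0,.012+.118*np.sin(A)+.026*np.cos(A)]),.14)
E
```

```text
time_s: 12.45
eef_pos: [0.5428, -0.1536, 0.1926]
eef_rot: [0.001, -0.07, 0.998, -0.0]
contact_force: [2.7, -4.6, -10.9]
opening: 0.0136
grasp_force: 24.5
t 12.45 tcp [ 0.5428 -0.1536  0.1926] shift mm [ 0.8 -0.3  1.2] turn [-0.0008  0.0015 -0.0007] F [  2.7  -4.6 -10.9] open 0.0136 grip 24.5
```

```bash
python3 -m creep '[[0.8,[9.5,0.3,2.7],[0,0,0]],[0.8,[9.3,0,3],[0,0,0]],[0.8,[9.1,0,3.3],[0,0,0]],[0.8,[8.8,0,4.1],[0,0,0]],[0.8,[8.4,0,4.8],[0,0,0]],[0.8,[8,0,5.4],[0,0,0]],[0.8,[0,0,0],[0,0,0]]]'
python3 - <<'E'
from h import *
H=np.array([.5604,-.1514,.06]);bx=np.array([.990,.1396,0]);A=.72
togo(H+bx*(-.118*np.cos(A)+.026*np.sin(A))+np.array([0,0,.012+.118*np.sin(A)+.026*np.cos(A)]),.14)
E
```

```text
time_s: 13.32
eef_pos: [0.4892, -0.1614, 0.1698]
eef_rot: [-0.001, -0.069, 0.998, -0.0]
contact_force: [-2.6, -5.3, 5.3]
opening: 0.0136
grasp_force: 26.1
t 13.325 tcp [ 0.4892 -0.1614  0.1698] shift mm [-0.4 -0.1  0.4] turn [-0.0003 -0.0015 -0.0014] F [-2.6 -5.3  5.3] open 0.0136 grip 26.1
```

```bash
python3 -m creep '[[0.8,[7.6,0.3,6],[0,0,0]],[0.8,[7,0,6.6],[0,0,0]],[0.8,[6.5,0,7.2],[0,0,0]],[0.8,[5.9,0,7.7],[0,0,0]],[0.8,[5.3,0,8.1],[0,0,0]],[0.8,[4.6,0,8.5],[0,0,0]],[0.8,[3.9,0,8.8],[0,0,0]],[0.8,[0,0,0],[0,0,0]]]'
python3 - <<'E'
from h import *
H=np.array([.5604,-.1514,.06]);bx=np.array([.990,.1396,0]);A=.16
togo(H+bx*(-.118*np.cos(A)+.026*np.sin(A))+np.array([0,0,.012+.118*np.sin(A)+.026*np.cos(A)]),.14)
E
```

```text
time_s: 14.32
eef_pos: [0.4491, -0.1671, 0.1159]
eef_rot: [-0.001, -0.069, 0.998, -0.001]
contact_force: [-1.5, -7.0, -0.3]
opening: 0.0139
grasp_force: 26.7
t 14.325 tcp [ 0.4491 -0.1671  0.1159] shift mm [-0.1  0.  -0.6] turn [-0.0016 -0.0012 -0.0015] F [-1.5 -7.  -0.3] open 0.0139 grip 26.7
```

```bash
python3 -m creep '[[0.8,[2.1,0,5],[0,0,0]],[0.8,[1.8,0,5],[0,0,0]],[0.8,[1,0,4],[0,0,0]],[0.8,[0.5,0,2],[0,0,0]],[0.8,[0,0,0],[0,0,0]]]'
python3 -m creep '[[0.8,[0.3,0,1],[0,0,0]],[0.8,[0.2,0,1],[0,0,0]],[0.8,[0,0,0],[0,0,0]]]'
```

```text
time_s: 14.95
eef_pos: [0.4441, -0.1679, 0.1002]
eef_rot: [-0.0, -0.069, 0.998, -0.001]
contact_force: [-0.1, -6.9, 0.3]
opening: 0.0136
grasp_force: 26.8
time_s: 15.32
eef_pos: [0.4436, -0.1679, 0.0983]
eef_rot: [-0.0, -0.069, 0.998, -0.001]
contact_force: [-1.2, -7.2, 0.6]
opening: 0.0138
grasp_force: 26.9
```

```bash
python3 -m creep '[[0.8,[0.2,0,1],[0,0,0]],[0.8,[0,0,1],[0,0,0]],[0.8,[0,0,0],[0,0,0]]]'
python3 -m creep '[[0.8,[0,0,1],[0,0,0]],[0.8,[0,0,0],[0,0,0]]]'
```

```text
time_s: 15.7
eef_pos: [0.4432, -0.168, 0.0963]
eef_rot: [-0.001, -0.069, 0.998, -0.001]
contact_force: [-0.7, -7.2, 0.5]
opening: 0.0133
grasp_force: 26.9
time_s: 15.95
eef_pos: [0.443, -0.168, 0.0952]
eef_rot: [-0.001, -0.069, 0.998, -0.001]
contact_force: [-2.2, -7.0, 1.6]
opening: 0.0143
grasp_force: 26.9
```

```bash
python3 -m creep '[[0.8,[0,0,1],[0,0,0]],[0.8,[0,0,1],[0,0,0]],[0.8,[0,0,0],[0,0,0]]]'
python3 - <<'E'
from h import *
s=snap('scene','s1');togo((.443,-.168,.094),.14)
b=snap('top','t1')
E
```

```text
time_s: 16.32
eef_pos: [0.4431, -0.1681, 0.0939]
eef_rot: [-0.001, -0.069, 0.998, -0.0]
contact_force: [-4.0, -5.0, 6.9]
opening: 0.014
grasp_force: 27.3
t 16.375 tcp [ 0.4431 -0.1681  0.0939] shift mm [ 0.1  0.1 -0.1] turn [-0.0007 -0.0017 -0.0018] F [-4.1 -6.6  6.6] open 0.0135 grip 27.3
```

```bash
python3 -m creep '[[0.8,[0,0,1],[0,0,0]],[0.8,[0,0,1],[0,0,0]],[0.8,[0,0,0],[0,0,0]]]'
python3 -m creep '[[0.8,[0,0,1],[0,0,0]],[0.8,[0,0,0],[0,0,0]]]'
```

```text
time_s: 16.8
eef_pos: [0.4431, -0.1682, 0.0933]
eef_rot: [-0.001, -0.069, 0.998, 0.0]
contact_force: [-8.1, -3.9, 19.8]
opening: 0.0136
grasp_force: 28.1
time_s: 17.05
eef_pos: [0.4434, -0.1681, 0.0927]
eef_rot: [-0.001, -0.069, 0.998, 0.0]
contact_force: [-8.1, -3.4, 22.0]
opening: 0.0141
grasp_force: 28.4
```

Firmly shut (20 N push). Next I'll ease off and raise the mirror lid.

```bash
python3 -m creep '[[0.8,[0,0,-2],[0,0,0]],[0.8,[-1,0,-3],[0,0,0]],[0.8,[-2.5,0,-9.3],[0,0,0]],[0.8,[-3.2,0,-9.1],[0,0,0]],[0.8,[-3.9,0,-8.8],[0,0,0]],[0.8,[-4.6,0,-8.5],[0,0,0]],[0.8,[-5.3,0,-8.1],[0,0,0]],[0.8,[0,0,0],[0,0,0]]]' 30
python3 - <<'E'
from h import *
H=np.array([.5604,-.1514,.06]);bx=np.array([.990,.1396,0]);A=.4
togo(H+bx*(-.118*np.cos(A)+.026*np.sin(A))+np.array([0,0,.0075+.118*np.sin(A)+.026*np.cos(A)]),.14)
s=snap('scene','s2')
E
```

```text
time_s: 18.05
eef_pos: [0.4643, -0.1649, 0.1395]
eef_rot: [0.0, -0.07, 0.998, -0.001]
contact_force: [0.4, -7.7, -1.5]
opening: 0.0133
grasp_force: 29.3
t 18.05 tcp [ 0.4643 -0.1649  0.1395] shift mm [ 1.5 -0.   2.1] turn [-0.002  -0.0001 -0.0002] F [ 0.4 -7.7 -1.5] open 0.0133 grip 29.3
```

```bash
python3 -m creep '[[0.8,[-5.9,0.3,-7.7],[0,0,0]],[0.8,[-6.5,0.2,-7.2],[0,0,0]],[0.8,[-7,0,-6.6],[0,0,0]],[0.8,[-7.6,0,-6],[0,0,0]],[0.8,[-8,0,-5.4],[0,0,0]],[0.8,[-8.4,0,-4.8],[0,0,0]],[0.8,[0,0,0],[0,0,0]]]'
python3 -m creep '[[0.8,[-8.8,0,-4.1],[0,0,0]],[0.8,[-9.1,0,-3.3],[0,0,0]],[0.8,[-9.3,0,-2.6],[0,0,0]],[0.8,[0,0,0],[0,0,0]],[0.8,[0,0,0],[0,0,0]],[0.8,[0,0,0],[0,0,0]],[0.8,[0,0,0],[0,0,0]]]'
python3 - <<'E'
from h import *
H=np.array([.5604,-.1514,.06]);bx=np.array([.990,.1396,0])
for A in(1.05,1.13):togo(H+bx*(-.118*np.cos(A)+.026*np.sin(A))+np.array([0,0,.0075+.118*np.sin(A)+.026*np.cos(A)]),.14)
s=snap('scene','s3');t=snap('top','t3')
c=cv2.resize(s['pixels'][120:230,170:290],(400,367),interpolation=cv2.INTER_CUBIC)
d=cv2.resize(t['pixels'][150:270,295:415],(400,400),interpolation=cv2.INTER_CUBIC)[:367]
cv2.imwrite('pics/e3.png',np.hstack([c,d]))
E
```

```text
time_s: 18.98
eef_pos: [0.5073, -0.1586, 0.1767]
eef_rot: [-0.0, -0.07, 0.998, -0.001]
contact_force: [0.5, -7.0, -2.5]
opening: 0.0136
grasp_force: 29.3
time_s: 19.85
eef_pos: [0.5329, -0.1549, 0.1862]
eef_rot: [-0.001, -0.069, 0.998, -0.001]
contact_force: [0.7, -5.7, -1.4]
opening: 0.0137
grasp_force: 29.5
t 19.85 tcp [ 0.5329 -0.1549  0.1862] shift mm [ 8.4 -0.3  3.4] turn [-0.002  -0.0025 -0.001 ] F [ 0.7 -5.7 -1.4] open 0.0137 grip 29.5
t 19.85 tcp [ 0.5329 -0.1549  0.1862] shift mm [-0.9 -0.3  0.9] turn [-0.002  -0.0025 -0.001 ] F [ 0.7 -5.7 -1.4] open 0.0137 grip 29.5
```

View pics/e3.png

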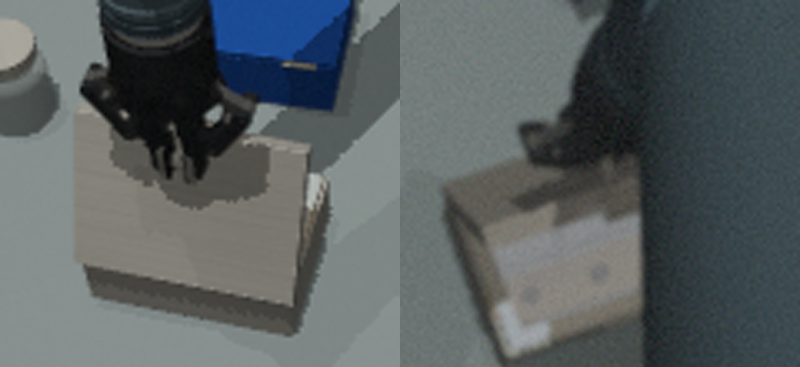

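The scene half shows the mirror lid raised to about 65°, with the fingers on its knob at about (180,165). The top half shows the clear pane and white frame lying shut over the sticks, around (570,270). A is about 1.12, within range, and the lid is still.

```bash
python3 -c "
from rig import robot
print(robot.close_job())"
```

```text
the job is handed in; nothing more can be done
None
```

I handed the job in at about 20 s: the hair stick is home in the middle socket, the inner cover is shut, and the arm is still holding the mirror lid by its knob at about 65° (1.12 rad); no verdict came back.

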